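# Wedge the rocking inspection microscope steady

## Robot

A 6-joint arm with a two-finger parallel gripper is mounted at the origin on the work surface. World frame = base frame: x ahead of the robot, y to its left, z up, the work surface at z = 0. Lengths are in m, angles in rad, forces in N, time in s.
With the tool pointing down it reaches from about 0.275 to 0.75 m from the base axis. Payload 10.2 kg.
Tool frame: the origin (TCP) lies on the centre line of the jaws, within the pads' length; the fingertips stand 22 mm ahead of it and the grasp point (between the pads) lies 3 mm ahead of it; z points along the fingers, y is the line along which they close (so a half turn about z gives the same grasp; the last joint's range is limited). The gripper opens to 85 mm and grips with 20 to 120 N. Pads are 22 mm wide; open, the fingers measure 114 mm over their backs; the gripper's body (76 mm by 85 mm) begins 54 mm behind the grasp point. The pads swing forward as they close: fully open they stand 13 mm farther back than shut.
Start: joints at [0.926, 0.313, 1.498, -0, 1.331, -0.223], TCP at [0.215, 0.479, 0.253] pointing down, gripper open.
Joint ranges: [-2.94, 2.94], [-0.97, 2.17], [0.19, 2.56], [-1.23, 4.37], [0.02, 3.11], [-2.88, 2.88]. Speed limits (rad/s): [2.39, 2.39, 3.01, 3.14, 3.14, 3.14].

## Interface

Orientations are given as a unit quaternion [w, x, y, z].
In Python, from rig import bot gives the robot as it stands.
- The arm moves only by the shell command python3 -m handwheel 'ROWS' [OPENING]. ROWS is JSON, a list of rows, each an object with "dp": the shift along the tool's x, y, z scaled (see below), a list of three; "turn": the turn about the tool's z scaled (see below). A call has 1 to 10 rows; each row is the pose to reach, as a shift and turn from the pose commanded when the call began, along the tool's axes at that moment; what a row does not reach only later rows make up. The controller multiplies each number of a shift by 0.2 m and each number of a turn by 0.5 rad. A row lasts 1/10 s, in which the tool goes at most 50 mm and 8.59 degrees, less where a joint would pass 70% of its speed; a pose out of reach is approached as far as the arm can. A call with a number of a shift or a turn outside -1 to 1 is refused whole. A call with a gripper value outside its range is refused whole. OPENING is the opening, from 0 (shut) to 1 (fully open), set as the call begins (- or left out, the last holds). The fingers move at their own pace and stop on an object; the grip force is fixed at half the most. Time passes only in rows, so rows that repeat a pose let the fingers close. It gives the time, the measured TCP pose, the force, the opening and the grip force at its end, in the units of the state.
- bot.sense(): the state, without advancing time (a new reading comes with each control period).
- bot.read_camera(name): name is "scene" or "side" or "wrist"; returns a dict with "pixels" (384x512x3 uint8, red, green, blue), "camera_matrix" (3x3 intrinsics, pixels), "k1" (the pictures are not rectified: a ray, as slopes to the right and down, at radius r is drawn at 1 + k1 r^2 times it, then the intrinsics apply), "world_from_camera" (4x4, takes a point from camera to world coordinates). Camera axes: x right, y up, looking along -z (the intrinsics and any distortion apply to the point x, -y, -z); pixel columns grow to the right and rows downward; lengths in m; the calibration is good to about 2 mm. A picture is of the moment at which its call begins. There is no depth.
- bot.hand_in(): hands the job in; it is judged then, once.
Trained networks look in the newest picture that a camera, given by its name, has taken for a name from the list of things; names that differ only in an ending like _2 or _b are one class to them, and where a whole thing is asked for, a point or a joint stands for the part that bears it (a point fixed in the world has none). Each returns a list of dicts, best first, with "p" (0 to 1); they miss things now and then, are a little off and sometimes report something else, mostly with a low value. They report only what shows in the picture. A call takes as long as a camera call. They do not tell look-alikes from the thing itself.
- bot.regions_of(camera, label): "pixels" (384x512 bool, what is visible of it).
- bot.place_of(camera, label): "centre" ([x, y, z] in m, in world coordinates, good to about 4 mm: a listed point, or the origin of a listed thing).
The state is a dict: "time": time; "qpos": joint angles; "qd": joint speeds; "joint_torque": joint torques, N m; "position": TCP position; "orientation": TCP orientation; "wrist_force": force on the tool from outside, world axes, zero at the start; "wrist_torque": the same for the moment, N m; "opening": finger opening in m; "finger_force": force on a finger pad.
Only numpy, scipy, OpenCV 4.12 (cv2) and the standard library are available. Lean on these libraries where they do the work, as an engineer would, in place of code of your own. Each camera call takes 0.05 s, during which the arm holds its last target. There are 200 camera calls.

## Task

The inspection microscope rocks because one of its four feet is worn short and hangs just clear of the optical table. Push the brass wedge along the table, thin end first, under that foot until it is snug and the microscope stands level and steady, then press down on the corner of the base plate right above that foot to prove that it no longer rocks. Push and press only: do not pick up the wedge or the microscope, do not shove the microscope out of its place, and leave the other things where they are.

Things in the scene. Friction and masses are not known exactly. Their poses are not given: they have to be found in the camera images.
- microscope: inspection microscope, 3.5 to 4.7 kg, loose on four round rubber feet. Aluminium base plate 200 (its x) by 220 mm (its y), 14 mm thick, top 34 mm above the table; column at the middle of the +y edge, tube over the plate's middle, 265 mm tall in all. Origin on the table plane under the plate's centre, z up. Feet at x = +-80, y = +-90 mm; the worn one at x = +80, y = -90.
- foot_dome (a point): centre of the worn foot's rubber dome, radius 12 mm, at the corner away from the column and from the robot. The foot hangs 4 to 8 mm clear of the table (different each time), so this point is 16 to 20 mm above it; the plate's edges lie 20 mm outside it. The weight rests on the other three feet: some 4 N down on this corner rocks it.
- plate_corner (a point): point on top of the base plate straight above the worn foot, 34 mm above the table, where a dark screw head stands 2 mm proud: the place to press. The plate is bare for 35 mm around it; the nearest tall part is the tube, its axis 128 mm off, from 98 mm above the table up.
- wedge: loose brass wedge 110 mm long, 40 wide, 0.32 kg, 2 mm thick at the thin end, rising evenly to 15 mm at the heel. Origin mid-underside; x points level to the thin end, z up. It begins on the microscope's -y side, thin end 35 to 90 mm short of the worn foot, pointing roughly at it (out by up to 20 mm and 0.2 rad). It slides at about 2 N while moving and stays put when let go.
- wedge_heel (a point): middle of the heel's upright end face (40 mm wide, 15 mm high), 7.5 mm above the table: the face to push on. Once the slope meets the foot the push needed climbs within some 5 mm of travel to 6 N and more; from some 12 N it jacks the microscope up or shoves it.
- wedge_slope (a point): middle of the sloping top face; its x points down the slope to the thin end, z square out of the face. The foot rests on the slope when foot_dome is 12 mm along this z.
- lens_post: loose lens on a post, 125 mm tall, round foot 37 mm across; origin under its foot; leave it alone
- mirror_post: loose mirror mount on a post, 130 mm tall, round foot 37 mm across; origin under its foot; leave it alone
- flat_block: loose flat brass bar 70 x 30 x 12 mm, of even thickness (not the wedge); origin under its centre; leave it alone
- driver: loose hex driver 160 mm long with a black handle, lying down; its x runs from handle to tip; leave it alone
- lens_case: loose white round lens case, 42 mm across, 18 mm high; origin under its centre; leave it alone
- cage_cube: loose black cube 38 mm with round ports; origin under its centre; leave it alone
- screw_tray: loose grey divided tray 90 x 65 x 22 mm; origin under its centre; leave it alone
Things that resemble listed ones, but are neither listed nor needed, are in the scene too. Leave any black or pink look-alike of the wedge alone.

How it is judged:
On the way, in this order (a step that is already met when the one before it is completed fails the run):
1. the wedge is snug under the worn foot: gap between foot and slope under 0.8 mm, microscope level (z of foot_dome in the frame of wedge_slope below 0.0128 m and x of foot_dome in the frame of wedge_slope between -0.05 and 0.052 m and y of foot_dome in the frame of wedge_slope between -0.019 and 0.019 m and angle between microscope's own z axis and vertical below 0.011 rad), for 0.3 s.
2. a finger presses on the microscope, over the worn corner, with more than 3 N, the wedge carries the foot with more than 1.5 N, and the microscope stays level within 0.011 rad (all of step 1 and contact force between the fingers and microscope above 3 N and horizontal distance between the grasp point and plate_corner below 0.07 m and contact force between microscope and wedge above 1.5 N), for 0.3 s.
At the end, for the whole second after the job is handed in: the worn foot stands on the wedge's slope (gap under 1.2 mm), the microscope is level within 0.011 rad, within 20 mm of where it began, and everything is at rest with the wedge flat on the table (z of foot_dome in the frame of wedge_slope below 0.0132 m and x of foot_dome in the frame of wedge_slope between -0.05 and 0.052 m and y of foot_dome in the frame of wedge_slope between -0.019 and 0.019 m and angle between microscope's own z axis and vertical below 0.011 rad and distance of microscope from where it was at the start of the episode below 0.02 m and linear speed of each of microscope, wedge below 0.01 m/s and angle between wedge's own z axis and vertical below 0.03 rad); the robot touches nothing.
It fails at once if the wedge is lifted, carried or tipped (height (world z) of wedge above 0.008 m or angle between wedge's own z axis and vertical above 0.15 rad).
It fails at once if the microscope is lifted, tipped or shoved more than 25 mm (height (world z) of microscope above 0.012 m or angle between microscope's own z axis and vertical above 0.12 rad or distance of microscope from where it was at the start of the episode above 0.025 m).
It fails at once if another thing is moved more than 25 mm or knocked over (distance of any of lens_post, mirror_post, flat_block, driver, lens_case, cage_cube, screw_tray from where it was at the start of the episode above 0.025 m or angle between any of lens_post, mirror_post's own z axis and vertical above 0.6 rad).
It also fails if it takes over 64 s, if anything falls off the work surface, if the arm or the gripper's body presses on something with over 40 N, if the wrist force passes 120 N, or if a joint passes its speed limit or range.

## Working session

There is one attempt and no reset: what is moved stays moved. The work goes in short steps, Python scripts to look and compute and a shell command to move; the robot and the scene stay as the last step left them, time stands still between calls to the robot, and variables do not carry over. Pictures are saved under pics/ and viewed, at most 10 in all, crops included, and the job is handed in when it is done.

```bash
mkdir -p pics; cat > h.py <<'E'
from rig import bot
import numpy as np, cv2
from scipy.spatial.transform import Rotation as R
def pose():
    s=bot.sense(); q=s["orientation"]; return s,np.array(s["position"]),R.from_quat([q[1],q[2],q[3],q[0]]).as_matrix()
def ray(c,u,v):
    K=c["camera_matrix"];d=np.array([(u-K[0][2])/K[0][0],(v-K[1][2])/K[1][1]]);x=d.copy()
    for _ in range(20): x=d/(1+c["k1"]*(x@x))
    T=np.array(c["world_from_camera"]);return T[:3,3],T[:3,:3]@np.array([x[0],-x[1],-1])
def onz(c,u,v,z):
    o,d=ray(c,u,v);return o+d*(z-o[2])/d[2]
E
python3 - <<'E'
from h import *
for n in("scene","side"):
    c=bot.read_camera(n);cv2.imwrite(f"pics/{n}1.png",c["pixels"][:,:,::-1])
    print(n,np.round(c["world_from_camera"],2)[:3,3])
    for l in("microscope","foot_dome","plate_corner","wedge","wedge_heel","wedge_slope","flat_block","lens_post","mirror_post","driver","lens_case","cage_cube","screw_tray"):
        print(l,[(np.round(r["centre"],3).tolist(),round(r["p"],2)) for r in bot.place_of(n,l)][:3])
s,p,M=pose();print(p,M.round(3),s["wrist_force"],s["time"])
E
```

```text
scene [1.06 0.37 0.98]
microscope [([0.482, 0.114, -0.004], 0.93)]
foot_dome []
plate_corner [([0.575, 0.03, 0.032], 0.85)]
wedge [([0.585, -0.069, -0.001], 0.92), ([0.745, -0.279, -0.001], 0.88), ([0.636, 0.327, 0.003], 0.74)]
wedge_heel [([0.602, -0.117, 0.012], 0.93), ([0.263, -0.21, 0.006], 0.93), ([0.55, -0.291, 0.009], 0.92)]
wedge_slope [([0.585, -0.253, 0.011], 0.96), ([0.745, -0.278, 0.006], 0.78), ([0.313, -0.202, 0.011], 0.78)]
flat_block [([0.466, -0.094, 0.002], 0.71)]
lens_post [([0.703, 0.161, 0.002], 0.66)]
mirror_post [([0.377, -0.406, -0.004], 0.84), ([0.435, -0.17, -0.001], 0.47)]
driver [([0.439, -0.171, 0.001], 0.8)]
lens_case [([0.676, -0.017, 0.003], 0.69)]
cage_cube [([0.725, -0.129, 0.005], 0.83)]
screw_tray [([0.466, -0.094, 0.002], 0.75), ([0.588, -0.426, -0.001], 0.71)]
side [-0.07 -0.66  0.66]
microscope [([0.487, 0.112, 0.003], 0.91), ([0.73, -0.124, -0.002], 0.4)]
foot_dome []
plate_corner [([0.577, 0.034, 0.034], 0.94), ([0.588, -0.066, 0.006], 0.24)]
wedge [([0.586, -0.25, 0.001], 0.93), ([0.312, -0.21, -0.0], 0.86), ([0.584, -0.064, -0.005], 0.78)]
wedge_heel [([0.262, -0.21, 0.009], 0.93), ([0.691, -0.29, 0.006], 0.85), ([0.551, -0.291, 0.01], 0.79)]
wedge_slope [([0.584, -0.251, 0.011], 0.88), ([0.314, -0.206, 0.01], 0.68), ([0.588, -0.066, 0.007], 0.66)]
flat_block [([0.466, -0.088, 0.003], 0.48)]
lens_post [([0.707, 0.159, 0.003], 0.63)]
mirror_post [([0.379, -0.404, 0.0], 0.73), ([0.592, -0.425, 0.004], 0.67)]
driver [([0.436, -0.168, -0.0], 0.66), ([0.605, -0.119, 0.007], 0.25)]
lens_case [([0.682, -0.018, 0.003], 0.45)]
cage_cube [([0.728, -0.127, -0.004], 0.52), ([0.377, -0.404, 0.004], 0.43), ([0.706, 0.162, 0.0], 0.29)]
screw_tray [([0.592, -0.423, 0.002], 0.86)]
[0.21494679 0.47899418 0.25331631] [[-0.912  0.409  0.   ]
 [ 0.409  0.912  0.   ]
 [-0.     0.    -1.   ]] [ 0.35877974 -0.16682636 -0.2854595 ] 1.4
```

View pics/scene1.png

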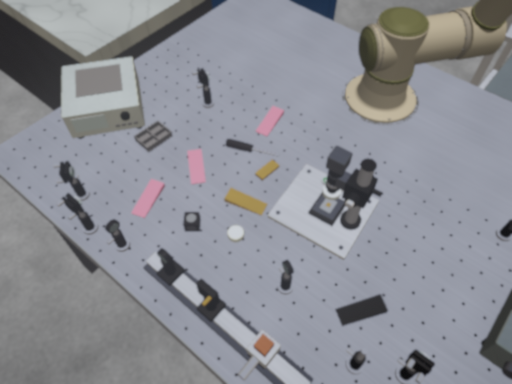

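View pics/side1.png

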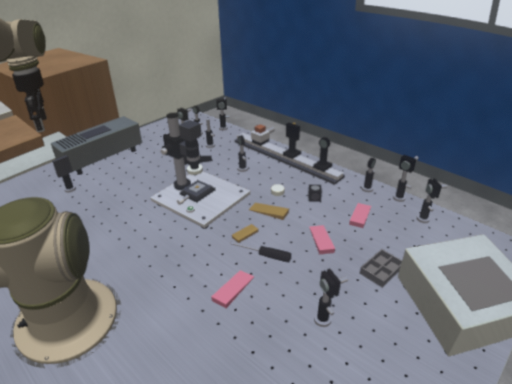

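The scene shows the brass wedge at about (245,201) and the flat bar at (267,170), with the microscope plate around (325,208). In the side view the wedge is at (268,210). The black and pink pieces are look-alikes. Next I'll refine the wedge pose by colour segmentation.

```bash
cat >> h.py <<'E'
def wedge(n,near=(0.585,-0.067)):
    c=bot.read_camera(n);h=cv2.cvtColor(c["pixels"],cv2.COLOR_RGB2HSV)
    m=((h[...,0]>12)&(h[...,0]<32)&(h[...,1]>120)).astype(np.uint8)
    k,lab,st,ce=cv2.connectedComponentsWithStats(m);best=None
    for i in range(1,k):
        if st[i,4]<60: continue
        w=onz(c,*ce[i],.006);e=np.hypot(*(w[:2]-near))
        if best is None or e<best[0]: best=(e,i)
    v,u=np.where(lab==best[1]);P=np.array([onz(c,a,b,.006)[:2] for a,b in zip(u,v)])
    r=cv2.minAreaRect((P*1000).astype(np.float32));B=cv2.boxPoints(r)
    return c,r,B,P
E
python3 - <<'E'
from h import *
for n in("scene","side"):
    c,r,B,P=wedge(n);m=P.mean(0);w,V=np.linalg.eigh(np.cov((P-m).T));a=V[:,1]*np.sign(V[1,1])
    print(n,m,"dir",a,"rect",r,B.round(0).tolist())
    for l in("plate_corner","wedge_heel"):
        print([np.round(x["centre"],4).tolist() for x in bot.place_of(n,l)][:4])
E
```

```text
scene [ 0.58772902 -0.06759799] dir [-0.22284815  0.97485317] rect ((587.9640502929688, -67.07046508789062), (32.60072326660156, 103.71957397460938), 12.774083137512207) [[561.0, -20.0], [584.0, -121.0], [615.0, -114.0], [592.0, -13.0]]
[[0.5765, 0.0302, 0.0317], [0.7034, 0.1591, 0.0017]]
[[0.5948, 0.3586, 0.0078], [0.6019, -0.1211, 0.0088], [0.6902, -0.2928, 0.0056], [0.5525, -0.2941, 0.007]]Traceback (most recent call last):
  File "<stdin>", line 3, in <module>
  File "h.py", line 20, in wedge
    v,u=np.where(lab==best[1]);P=np.array([onz(c,a,b,.006)[:2] for a,b in zip(u,v)])
                      ~~~~^^^
TypeError: 'NoneType' object is not subscriptable
```

```bash
python3 -m handwheel '[{"dp":[0,0,-0.25],"turn":0},{"dp":[0,0,-0.5],"turn":0},{"dp":[-0.2,-0.14,-0.5],"turn":0},{"dp":[-0.4,-0.28,-0.5],"turn":0},{"dp":[-0.6,-0.42,-0.5],"turn":0},{"dp":[-0.8,-0.56,-0.5],"turn":0},{"dp":[-1,-0.7,-0.5],"turn":0},{"dp":[-1,-0.7,-0.5],"turn":0}]' 0.14
python3 -m handwheel '[{"dp":[-0.2,-0.14,0],"turn":0},{"dp":[-0.4,-0.28,0],"turn":0},{"dp":[-0.6,-0.42,0],"turn":0},{"dp":[-0.8,-0.56,0],"turn":0},{"dp":[-1,-0.7,0],"turn":0},{"dp":[-1,-0.7,0],"turn":0}]'
python3 -m handwheel '[{"dp":[-0.2,-0.14,0],"turn":0.2},{"dp":[-0.4,-0.28,0],"turn":0.4},{"dp":[-0.6,-0.42,0],"turn":0.6},{"dp":[-0.8,-0.56,0],"turn":0.8},{"dp":[-1,-0.7,0],"turn":1},{"dp":[-1,-0.7,0],"turn":1},{"dp":[-1,-0.7,0],"turn":1}]'
python3 -m handwheel '[{"dp":[0,0,0],"turn":0.3},{"dp":[0,0,0.2],"turn":0.6},{"dp":[0,0,0.4],"turn":0.9},{"dp":[0,0,0.6],"turn":1},{"dp":[0,0,0.8],"turn":1},{"dp":[0,0,0.8],"turn":1},{"dp":[0,0,0.8],"turn":1}]'
python3 - <<'E'
from h import *
s,p,M=pose();print(p,M.round(3),s["qpos"])
c=bot.read_camera("wrist");cv2.imwrite("pics/w1.png",c["pixels"][:,:,::-1]);print(np.round(c["world_from_camera"],3))
try:
    c,r,B,P=wedge("scene");m=P.mean(0);print(r,m)
except Exception as e: print(e)
E
```

```text
time: 2.4
position: [0.3425, 0.2655, 0.3533]
orientation: [0.0, 0.213, 0.977, -0.0]
wrist_force: [-0.5, 1.0, -0.4]
opening: 0.0123
finger_force: 0.0
time: 3.0
position: [0.4671, 0.0562, 0.3524]
orientation: [-0.0, 0.212, 0.977, -0.0]
wrist_force: [0.0, 0.8, 0.1]
opening: 0.0119
finger_force: 0.0
time: 3.7
position: [0.5908, -0.1494, 0.3525]
orientation: [-0.001, 0.445, 0.896, 0.0]
wrist_force: [0.3, 0.7, 0.1]
opening: 0.0121
finger_force: 0.0
time: 4.4
position: [0.5908, -0.1487, 0.1952]
orientation: [0.001, 0.652, 0.758, 0.0]
wrist_force: [0.6, -0.4, -0.1]
opening: 0.0124
finger_force: 0.0
[ 0.59078054 -0.14871926  0.19523451] [[-0.15   0.989  0.001]
 [ 0.989  0.15  -0.001]
 [-0.001  0.001 -1.   ]] [-4.38744981e-01  5.43196857e-01  1.31072142e+00  1.44399647e-04
  1.28610956e+00 -5.89646742e-01]
[[ 0.988 -0.143 -0.049  0.58 ]
 [ 0.151  0.937  0.314 -0.07 ]
 [ 0.001 -0.318  0.948  0.315]
 [ 0.     0.     0.     1.   ]]
((587.97998046875, -67.14068603515625), (32.60072326660156, 101.98074340820312), 12.774083137512207) [ 0.58804314 -0.06839158]
```

View pics/w1.png

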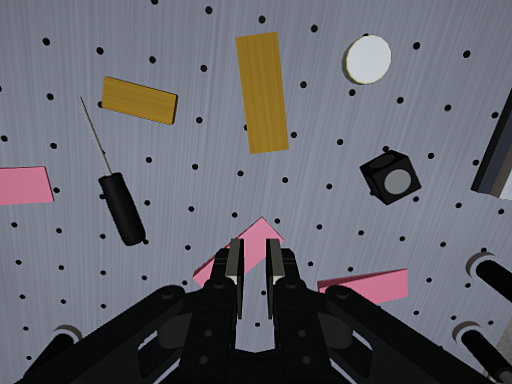

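The wrist view shows the brass wedge with its thin end at (236,37)-(277,32) and its heel at (251,153)-(289,149). A pink look-alike's tip lies at (265,217), near the landing spot.

```bash
python3 - <<'E'
from h import *
c=bot.read_camera("wrist")
for u,v,z in((236,37,.002),(277,32,.002),(251,153,.0),(289,149,.0),(265,217,.002),(193,274,0.01),(284,240,.002)): print(u,v,onz(c,u,v,z).round(4))
E
```

```text
236 37 [ 0.5557 -0.0216  0.002 ]
277 32 [ 0.5934 -0.0115  0.002 ]
251 153 [ 0.586  -0.1295  0.    ]
289 149 [ 0.6258 -0.1191  0.    ]
265 217 [ 0.6129 -0.2003  0.002 ]
193 274 [ 0.5384 -0.2832  0.01  ]
284 240 [ 0.64   -0.2261  0.002 ]
```

```bash
python3 -m handwheel '[{"dp":[-0.065,0.056,0.2],"turn":0},{"dp":[-0.065,0.056,0.4],"turn":0},{"dp":[-0.065,0.056,0.6],"turn":0},{"dp":[-0.065,0.056,0.75],"turn":0},{"dp":[-0.065,0.056,0.82],"turn":0},{"dp":[-0.065,0.056,0.82],"turn":0},{"dp":[-0.065,0.056,0.82],"turn":0}]'
python3 - <<'E'
from h import *
s,p,M=pose();print(p,M.round(3)[0])
c=bot.read_camera("wrist");cv2.imwrite("pics/w2.png",c["pixels"][:,:,::-1])
E
```

```text
time: 5.25
position: [0.6045, -0.1615, 0.0314]
orientation: [0.002, 0.652, 0.758, 0.0]
wrist_force: [0.1, -1.1, 0.9]
opening: 0.0122
finger_force: 0.0
[ 0.60453093 -0.16148727  0.03140159] [-0.149  0.989  0.003]
```

View pics/w2.png

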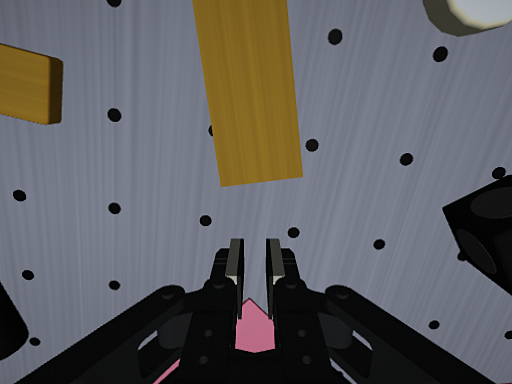

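The wedge heel spans (221,186)-(303,177), and the fingers are centred about 3 mm left of it. That suits the clockwise correction, so I'll lower slightly and push.

```bash
python3 -m handwheel '[{"dp":[0,0,0.025],"turn":0},{"dp":[0.06,0,0.025],"turn":0},{"dp":[0.1,0,0.025],"turn":0},{"dp":[0.14,0,0.025],"turn":0},{"dp":[0.18,0,0.025],"turn":0},{"dp":[0.22,0,0.025],"turn":0},{"dp":[0.26,0,0.025],"turn":0},{"dp":[0.3,0,0.025],"turn":0},{"dp":[0.3,0,0.025],"turn":0}]'
python3 - <<'E'
from h import *
s,p,M=pose();print(p,M.round(3)[0],s["wrist_force"])
c=bot.read_camera("wrist");cv2.imwrite("pics/w3.png",c["pixels"][:,:,::-1])
for n in("scene","wrist"):
    for l in("wedge_heel","wedge_slope","plate_corner"):
        print(n,l,[np.round(x["centre"],4).tolist() for x in bot.place_of(n,l)][:3]) if n=="wrist" or bot.read_camera(n) else 0
c,r,B,P=wedge("scene",(.58,-.03));print(r,P.mean(0))
E
```

```text
time: 6.2
position: [0.5943, -0.1005, 0.0243]
orientation: [-0.0, 0.652, 0.758, 0.0]
wrist_force: [-0.2, 0.5, -0.4]
opening: 0.012
finger_force: 0.0
[ 0.59434217 -0.10047641  0.02427852] [-0.149  0.989 -0.   ] [-0.22759072  0.4966299  -0.36023405]
scene wedge_heel [[0.6898, -0.2922, 0.0028], [0.5486, -0.292, 0.0062], [0.5976, -0.0894, 0.0132]]
scene wedge_slope [[0.6384, 0.3275, 0.0088], [0.5844, -0.2517, 0.0102], [0.5869, -0.0352, 0.0032]]
scene plate_corner [[0.5762, 0.0292, 0.0344]]
wrist wedge_heel [[0.5905, -0.0889, 0.0094]]
wrist wedge_slope [[0.5901, -0.03, 0.0089]]
wrist plate_corner []
((588.3410034179688, -40.55666732788086), (32.71347427368164, 97.51031494140625), 9.13082218170166) [ 0.58933788 -0.04339341]
```

View pics/w3.png

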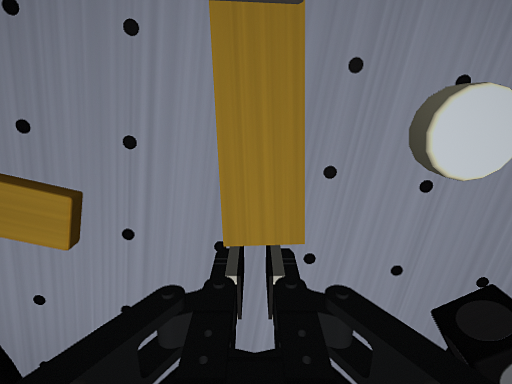

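```bash
python3 -m handwheel '[{"dp":[0.03,0,0],"turn":0},{"dp":[0.06,0,0],"turn":0},{"dp":[0.08,0,0],"turn":0},{"dp":[0.1,0,0],"turn":0},{"dp":[0.12,0,0],"turn":0}]'
for i in 1; do python3 -m handwheel '[{"dp":[0.01,0,0],"turn":0},{"dp":[0.02,0,0],"turn":0}]'; done
python3 -m handwheel '[{"dp":[0.01,0,0],"turn":0},{"dp":[0.02,0,0],"turn":0}]'
```

```text
time: 7.25
position: [0.5909, -0.0776, 0.0243]
orientation: [0.0, 0.652, 0.758, 0.0]
wrist_force: [0.9, -1.5, -0.4]
opening: 0.0121
finger_force: 0.9
time: 7.45
position: [0.5905, -0.0741, 0.0244]
orientation: [0.0, 0.652, 0.758, -0.0]
wrist_force: [0.8, -4.0, -0.5]
opening: 0.0122
finger_force: 2.3
time: 7.65
position: [0.5901, -0.071, 0.0244]
orientation: [0.001, 0.653, 0.758, -0.0]
wrist_force: [1.4, -10.5, -1.7]
opening: 0.0122
finger_force: 4.6
```

Force rose to 10.5 N with the thin end about 17 mm past the foot, so contact matches a clearance of about 4 mm. I'll back off and check.

```bash
python3 -m handwheel '[{"dp":[0,0,0],"turn":0},{"dp":[0,0,0],"turn":0},{"dp":[0,0,0],"turn":0}]'
python3 -m handwheel '[{"dp":[-0.05,0,0],"turn":0},{"dp":[-0.15,0,0],"turn":0},{"dp":[-0.2,0,-0.2],"turn":0},{"dp":[-0.2,0,-0.45],"turn":0},{"dp":[-0.2,0,-0.6],"turn":0},{"dp":[-0.2,0,-0.6],"turn":0}]' 0
python3 - <<'E'
from h import *
s,p,M=pose();print(p,M.round(3).tolist(),s["wrist_force"])
c=bot.read_camera("wrist");cv2.imwrite("pics/w4.png",c["pixels"][:,:,::-1])
for n in("scene","side","wrist"):
    bot.read_camera(n)
    for l in("wedge_heel","wedge_slope","plate_corner","microscope"):
        print(n,l,[np.round(x["centre"],4).tolist() for x in bot.place_of(n,l) if abs(x["centre"][0]-.55)<.1 and x["centre"][1]>-.15][:3])
E
```

```text
time: 7.95
position: [0.59, -0.0707, 0.0244]
orientation: [0.001, 0.653, 0.758, -0.0]
wrist_force: [0.5, -4.5, -1.3]
opening: 0.0117
finger_force: 2.7
time: 8.55
position: [0.5975, -0.1116, 0.1491]
orientation: [0.004, 0.653, 0.757, 0.001]
wrist_force: [0.7, -0.7, 0.5]
opening: 0.0002
finger_force: 0.0
[ 0.59753316 -0.11156484  0.1491231 ] [[-0.148, 0.989, 0.008], [0.989, 0.148, -0.003], [-0.004, 0.007, -1.0]] [ 0.72364854 -0.72782037  0.51002128]
scene wedge_heel [[0.5968, 0.3605, 0.0089], [0.5914, -0.0605, 0.0092]]
scene wedge_slope [[0.582, -0.0045, 0.0067], [0.6411, 0.3302, 0.0098]]
scene plate_corner [[0.576, 0.0317, 0.0279]]
scene microscope [[0.4854, 0.1134, -0.0049]]
side wedge_heel [[0.5935, -0.0594, 0.0096], [0.5978, 0.3576, 0.0075]]
side wedge_slope [[0.5833, -0.0041, 0.0091], [0.6438, 0.3237, 0.009]]
side plate_corner [[0.5768, 0.0327, 0.0334]]
side microscope [[0.4861, 0.1123, -0.0026]]
wrist wedge_heel [[0.5875, -0.0591, 0.0085]]
wrist wedge_slope [[0.5869, -0.0015, 0.0097]]
wrist plate_corner []
wrist microscope []
```

View pics/w4.png

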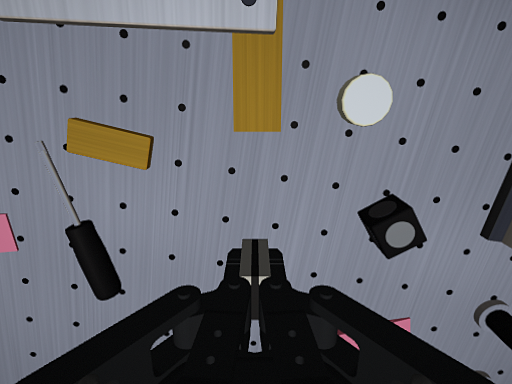

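The wedge is under the corner (heel at (257,131), plate edge at (255,30)), and the microscope hasn't moved. Next I'll press at the screw with the fingers shut.

```bash
python3 -m handwheel '[{"dp":[0.2,0,0],"turn":0},{"dp":[0.4,0,0],"turn":0},{"dp":[0.6,0,0.1],"turn":0},{"dp":[0.725,0,0.2],"turn":0},{"dp":[0.725,0,0.3],"turn":0},{"dp":[0.725,0,0.38],"turn":0},{"dp":[0.725,0,0.38],"turn":0},{"dp":[0.725,0,0.38],"turn":0}]' 0
python3 -m handwheel '[{"dp":[0,0,0.02],"turn":0},{"dp":[0,0,0.035],"turn":0},{"dp":[0,0,0.045],"turn":0}]'
```

```text
time: 10.15
position: [0.5744, 0.0337, 0.0688]
orientation: [0.0, 0.653, 0.758, 0.0]
wrist_force: [0.2, 0.5, 0.4]
opening: -0.0002
finger_force: 0.0
time: 10.45
position: [0.5743, 0.0336, 0.0594]
orientation: [0.0, 0.653, 0.758, 0.0]
wrist_force: [-0.3, -0.9, 0.3]
opening: -0.0003
finger_force: 0.0
```

```bash
python3 -m handwheel '[{"dp":[0,0,0.005],"turn":0},{"dp":[0,0,0.01],"turn":0}]'
python3 -m handwheel '[{"dp":[0,0,0.005],"turn":0},{"dp":[0,0,0.01],"turn":0}]'
```

```text
time: 10.65
position: [0.5742, 0.0338, 0.0573]
orientation: [0.0, 0.653, 0.758, 0.0]
wrist_force: [-0.2, -0.4, 1.1]
opening: 0.0005
finger_force: 0.0
time: 10.85
position: [0.5743, 0.0338, 0.0555]
orientation: [0.0, 0.653, 0.758, 0.0]
wrist_force: [-2.9, 0.8, 9.8]
opening: 0.0001
finger_force: 4.8
```

```bash
python3 -m handwheel '[{"dp":[0,0,0],"turn":0},{"dp":[0,0,0],"turn":0},{"dp":[0,0,0],"turn":0}]'
python3 -m handwheel '[{"dp":[0,0,0.003],"turn":0},{"dp":[0,0,0.003],"turn":0},{"dp":[0,0,0.003],"turn":0},{"dp":[0,0,0.003],"turn":0},{"dp":[0,0,0.003],"turn":0}]'
python3 - <<'E'
from h import *
for n in("scene","side"):
    bot.read_camera(n)
    for l in("wedge_heel","wedge_slope","plate_corner","microscope"):
        print(n,l,[np.round(x["centre"],4).tolist() for x in bot.place_of(n,l) if abs(x["centre"][0]-.55)<.1 and -.15<x["centre"][1]<.2][:3])
E
```

```text
time: 11.15
position: [0.5743, 0.0338, 0.0556]
orientation: [0.0, 0.652, 0.758, 0.0]
wrist_force: [-1.5, -0.0, 4.2]
opening: 0.0001
finger_force: 2.5
time: 11.65
position: [0.5743, 0.0338, 0.0555]
orientation: [0.0, 0.652, 0.758, 0.0]
wrist_force: [-3.7, -0.2, 10.1]
opening: -0.0002
finger_force: 5.0
scene wedge_heel [[0.5913, -0.0593, 0.0101]]
scene wedge_slope [[0.5834, -0.008, 0.0053]]
scene plate_corner [[0.5761, 0.031, 0.034], [0.5832, -0.0041, -0.003]]
scene microscope [[0.481, 0.1128, -0.0059]]
side wedge_heel [[0.5971, -0.0581, 0.0057]]
side wedge_slope [[0.5839, -0.0029, 0.0091]]
side plate_corner [[0.5748, 0.0321, 0.0323]]
side microscope [[0.4878, 0.1141, 0.0009]]
```

```bash
for i in 1; do python3 -m handwheel '[{"dp":[0,0,-0.003],"turn":0},{"dp":[0,0,-0.003],"turn":0},{"dp":[0,0,-0.003],"turn":0}]'; python3 -m handwheel '[{"dp":[0,0,-0.002],"turn":0},{"dp":[0,0,-0.002],"turn":0},{"dp":[0,0,-0.002],"turn":0}]'; python3 -m handwheel '[{"dp":[0,0,-0.002],"turn":0},{"dp":[0,0,-0.002],"turn":0},{"dp":[0,0,-0.002],"turn":0}]'; done
```

```text
time: 12.45
position: [0.5743, 0.0338, 0.0556]
orientation: [0.0, 0.653, 0.758, 0.0]
wrist_force: [-1.6, 0.1, 5.7]
opening: 0.0002
finger_force: 3.1
time: 12.75
position: [0.5742, 0.0338, 0.0556]
orientation: [0.0, 0.653, 0.758, 0.0]
wrist_force: [-0.4, 0.5, 4.0]
opening: -0.0001
finger_force: 1.3
time: 13.05
position: [0.5741, 0.0338, 0.0559]
orientation: [-0.0, 0.653, 0.758, -0.0]
wrist_force: [-0.1, 0.4, 0.5]
opening: -0.0001
finger_force: 0.0
```

The corner gave way by less than 0.3 mm between 0 and 10 N, so the wedge is snug. I'll retreat and hand in.

```bash
python3 -m handwheel '[{"dp":[0,0,-0.05],"turn":0},{"dp":[0,0,-0.2],"turn":0},{"dp":[-0.2,0,-0.4],"turn":0},{"dp":[-0.4,0,-0.6],"turn":0},{"dp":[-0.5,0,-0.6],"turn":0},{"dp":[-0.5,0,-0.6],"turn":0},{"dp":[-0.5,0,-0.6],"turn":0}]'
python3 - <<'E'
from h import *
for n in("scene","side"):
    bot.read_camera(n)
    for l in("wedge_heel","wedge_slope","plate_corner"):
        print(n,l,[np.round(x["centre"],4).tolist() for x in bot.place_of(n,l) if abs(x["centre"][0]-.55)<.1 and -.15<x["centre"][1]<.2][:3])
print(bot.hand_in())
E
```

```text
time: 13.75
position: [0.5888, -0.0652, 0.1763]
orientation: [-0.0, 0.653, 0.757, 0.0]
wrist_force: [-0.1, -0.6, -0.3]
opening: -0.0001
finger_force: 0.0
scene wedge_heel [[0.5918, -0.0604, 0.0081]]
scene wedge_slope [[0.5857, -0.0089, 0.007]]
scene plate_corner [[0.5743, 0.0305, 0.0324]]
side wedge_heel [[0.5951, -0.0606, 0.0069]]
side wedge_slope [[0.5833, -0.0042, 0.0071]]
side plate_corner [[0.5777, 0.0318, 0.0346]]
the job is handed in; nothing more can be done
None
```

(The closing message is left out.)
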